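Build up a two-tier dessert stand on the party table

ROBOT

A 7-joint arm with a two-finger parallel gripper is mounted at the origin on the work surface. World frame = base frame: x ahead of the robot, y to its left, z up, the work surface at z = 0. Lengths are in m, angles in rad, forces in N, time in s.
With the tool pointing down it reaches from about 0.4 to 0.925 m from the base axis. Payload 4.1 kg.
Tool frame: the origin (TCP) lies midway between the tips of the shut fingers; the grasp point (between the pads) lies 19 mm behind it; z points along the fingers, y is the line along which they close (so a half turn about z gives the same grasp; the last joint's range is limited). The gripper opens to 85 mm and grips with 20 to 120 N. Pads are 22 mm wide; open, the fingers measure 114 mm over their backs; the gripper's body (76 mm by 85 mm) begins 54 mm behind the grasp point. The pads swing forward as they close: fully open they stand 13 mm farther back than shut.
Start: joints at [1.156, 0.398, 0.045, 1.537, -0.019, 1.207, -0.051], TCP at [0.202, -0.618, 0.231] pointing down, gripper open.
Joint ranges: [-2.82, 2.82], [-0.49, 2.23], [-1.37, 1.46], [0, 2.46], [-1.36, 4.5], [0.23, 2], [-2.94, 2.94]. Speed limits (rad/s): [2.57, 2.57, 3.14, 3.14, 3.14, 3.14, 3.14].

INTERFACE

Orientations are given as [roll, pitch, yaw] about the fixed x, y, z axes, in that order (R = Rz(yaw) Ry(pitch) Rx(roll)).
In Python, from cell import * gives the robot as it stands. The module is installed in compiled form; this text tells all that it offers.
- The arm moves only by the tool step_arm, never from a script. Its argument "commands" is text: rows parted by semicolons, each of 6 numbers parted by spaces: the shift along the world's x, y, z in units of 750 mm (1.0 is 750 mm), then the turn, a rotation vector about the world's x, y, z in units of 45 degrees (1.0 is 45 degrees). In form: x y z wx wy wz; .... A call has 1 to 10 rows; each row is the pose to reach, as a shift and turn from the pose commanded when the call began; what a row does not reach only later rows make up. A row lasts 1/12 s, in which the tool goes at most 41.7 mm and 7.16 degrees, less where a joint would pass 70% of its speed; a pose out of reach is approached as far as the arm can. A call with a number of a shift or a turn outside -1 to 1 is refused whole. A call with a gripper value outside its range is refused whole. "gripper" is the gripper's target within -1 to 1 (fully open at 1, half-way at 0, shut at -1), set as the call begins (left out, the last holds). The fingers move at their own pace and stop on an object; "force" is the grip in N (left out, the last holds). Time passes only in rows, so rows that repeat a pose let the fingers close. It gives the time, the measured TCP pose, the force, the opening and the grip force at its end, in the units of the state.
- get_obs(): the state, without advancing time (a new reading comes with each control period).
- snapshot(name): name is "scene" or "top" or "wrist"; returns (picture, depth): 480x640x3 uint8, red, green, blue; 480x640 float32, m along the optical axis (not along the pixel's ray), 0 where there is no reading.
- camera_model(name): a dict with "mtx" (3x3 intrinsics, pixels), "xyz" and "rotation" of the camera in the world; the wrist camera has in their place "tool_from_camera" (4x4, takes a point from camera to tool coordinates, whose origin is the TCP and whose axes are the flange's). Camera axes: x right, y down, z forward; pixel columns grow to the right and rows downward; lengths in m; the calibration is good to about 2 mm. The wrist camera is an equidistant fisheye: a pixel r from the principal point sees the ray r / f radians off the axis. A picture is of the moment at which its call begins: read the wrist's pose just before it. camera_model takes no time and is no camera call.
- hand_in(): hands the job in; it is judged then, once.
The state is a dict: "time": time; "joint_positions": joint angles; "joint_vel": joint speeds; "joint_torque": joint torques, N m; "tool_pos": TCP position; "tcp_rot": TCP orientation; "wrist_force": force on the tool from outside, world axes, zero at the start; "wrist_torque": the same for the moment, N m; "gripper_width": finger opening in m; "grip_force": force on a finger pad.
Only numpy, scipy, OpenCV 4.12 (cv2) and the standard library are available. Lean on these libraries where they do the work, as an engineer would, in place of code of your own. Each camera call takes 0.05 s, during which the arm holds its last target. There are 200 camera calls.

TASK

Build up the two-tier dessert stand in this order: stand the yellow pot on the white mark in the middle of the wooden base, nest the white beaker in the pot, then set the upper tier over them with its four legs fully down in the base's corner sockets (either way round). After that put the tartlet on the upper tier's blue spot, and last the red jam jar on its white spot. Everything is to stand upright, let go and still, and the green tealight and the blue salt cellar must stay standing where they are.

Things in the scene. Friction and masses are not known exactly. Their poses are not given: they have to be found in the camera images.
- base: Lower tier, fixed, wooden board 150 (x) x 190 (y) x 8 mm, white 68 mm mark in the middle of its upper face. Origin: centre of its underside, z up. Four dark square corner sockets centred at x = +-62, y = +-82 mm: 4 mm walls rising to 24 mm above the origin, opening 18 x 18 mm, 16 mm deep (floor: the board's upper face).
- tier: Upper tier, loose, 0.45 kg: wooden tray 150 (x) x 190 (y) mm on four 10 mm legs at x = +-62, y = +-82 mm, feet tapered to 6 mm. Origin: centre, level with the feet, z up. Tray from 85 to 93 mm above it; handle: dark fin on the centre, 70 mm along x, 12 mm along y, from 93 to 126 mm. Seated, its origin is 8 mm above the base's, with 4 mm of play each way.
- blue_spot: Blue round spot, 60 mm across, on the upper tier's upper face (part of the tier), at tier x = 0, y = +55 mm, 93 mm above the tier's origin. Origin: the spot's centre.
- white_spot: White round spot, 60 mm across, on the upper tier's upper face (part of the tier), at tier x = 0, y = -55 mm, 93 mm above the tier's origin. Origin: the spot's centre.
- pot: Yellow plastic dessert pot, loose, round and open at the top, 35 mm high, 54 mm outer width at the foot, 62 mm at the rim, wall 3 mm, bottom 4 mm thick. Origin: centre of its underside, z up.
- beaker: White ceramic beaker, loose, round and open at the top, slim: 60 mm high, 36 mm wide at the foot, 44 mm at the rim, wall 3 mm. Origin: centre of its underside, z up. Nested in the pot its origin is 4 mm above the pot's origin, its rim 64 mm above it, and it is loose sideways by some 6 mm each way.
- tartlet: Round tartlet in a shiny metal tin, brown top with a pale crust edge, loose, rigid: 52 mm wide at the foot, 56 mm at 24 mm height, 27 mm high in all. Origin: centre of its underside, z up.
- jar: Red jam jar with a brass-coloured lid, loose, round, 46 mm wide, 56 mm high. Origin: centre of its underside, z up.
- tealight: Bystander: heavy green tealight cup with a white candle in it, loose, round, 56 mm wide, 45 mm high. Origin: centre of its underside. Leave it alone.
- cellar: Bystander: blue ceramic salt cellar with a steel bead on top, loose, round, 52 mm wide, 50 mm high. Origin: centre of its underside. Leave it alone.
There are look-alikes about, which are no part of the job. Of the things that look like the tartlet, the smallest one is meant.

How it is judged:
On the way, in this order (a step that is already met when the one before it is completed fails the run):
1. the yellow pot stands on the base's middle mark, let go (horizontal distance between pot and base below 0.015 m and z of pot in the frame of base between 0.004 and 0.013 m and angle between pot's own z axis and vertical below 0.15 rad and contact force between the fingers and pot below 0.3 N), for 0.2 s.
2. the white beaker is nested in the pot, let go (horizontal distance between pot and base below 0.015 m and z of pot in the frame of base between 0.004 and 0.013 m and angle between each of pot, beaker's own z axis and vertical below 0.15 rad and horizontal distance between beaker and pot below 0.012 m and z of beaker in the frame of pot between 0.001 and 0.01 m and contact force between the fingers and beaker below 0.3 N), for 0.2 s.
3. the upper tier is over them, all four legs down in the sockets, let go (horizontal distance between pot and base below 0.015 m and z of pot in the frame of base between 0.004 and 0.013 m and angle between each of pot, beaker's own z axis and vertical below 0.15 rad and horizontal distance between beaker and pot below 0.012 m and z of beaker in the frame of pot between 0.001 and 0.01 m and horizontal distance between tier and base below 0.009 m and z of tier in the frame of base between 0.004 and 0.013 m and angle between the x axis of tier and the x axis of base, either way round below 0.12 rad and angle between tier's own z axis and vertical below 0.05 rad and contact force between the fingers and tier below 0.3 N), for 0.2 s.
4. the tartlet stands on the blue spot, let go (horizontal distance between tier and base below 0.009 m and z of tier in the frame of base between 0.004 and 0.013 m and angle between the x axis of tier and the x axis of base, either way round below 0.12 rad and angle between tier's own z axis and vertical below 0.05 rad and horizontal distance between tartlet and blue_spot below 0.015 m and z of tartlet in the frame of blue_spot between -0.003 and 0.005 m and angle between tartlet's own z axis and vertical below 0.15 rad and contact force between the fingers and tartlet below 0.3 N), for 0.2 s.
5. the jar stands on the white spot, let go (horizontal distance between tier and base below 0.009 m and z of tier in the frame of base between 0.004 and 0.013 m and angle between the x axis of tier and the x axis of base, either way round below 0.12 rad and angle between tier's own z axis and vertical below 0.05 rad and horizontal distance between jar and white_spot below 0.015 m and z of jar in the frame of white_spot between -0.003 and 0.005 m and angle between jar's own z axis and vertical below 0.15 rad and contact force between the fingers and jar below 0.3 N), for 0.2 s.
At the end, for the whole second after the job is handed in: Pot within 15 mm of the base's centre; beaker on the pot's floor within 12 mm of its centre; tier level, feet on the socket floors (9 mm, 0.12 rad, either way round); tartlet and jar on the tier within 15 mm of blue and white spot; all upright (0.15 rad; tier 0.05), let go, at rest (all of step 2 and all of step 5 and horizontal distance between tartlet and blue_spot below 0.015 m and z of tartlet in the frame of blue_spot between -0.003 and 0.005 m and angle between tartlet's own z axis and vertical below 0.15 rad and contact force between the fingers and pot below 0.3 N and contact force between the fingers and tier below 0.3 N and contact force between the fingers and tartlet below 0.3 N and linear speed of each of pot, beaker, tier, tartlet, jar below 0.02 m/s and angular speed of each of pot, beaker, tier, tartlet, jar below 0.2 rad/s); the robot touches nothing.
It fails at once if the green tealight is shifted by more than 30 mm or tipped (distance of tealight from where it was at the start of the episode above 0.03 m or angle between tealight's own z axis and vertical above 0.5 rad).
It fails at once if the blue salt cellar is shifted by more than 30 mm or tipped (distance of cellar from where it was at the start of the episode above 0.03 m or angle between cellar's own z axis and vertical above 0.5 rad).
It also fails if it takes over 138 s, if anything falls off the work surface, if the arm or the gripper's body presses on something with over 40 N, if the wrist force passes 120 N, or if a joint passes its speed limit or range.

## Working session

There is one attempt and no reset: what is moved stays moved. The work goes in short steps, Python scripts to look and compute and a tool call to move; the robot and the scene stay as the last step left them, time stands still between calls to the robot, and variables do not carry over. Pictures are saved under pics/ and viewed, at most 14 in all, crops included, and the job is handed in when it is done.

Besides the shell and the picture viewer there is one more tool, called after "Emit:" as name(argument=value, ...) on one line, values as JSON. step_arm: Moves the arm, as the interface text tells. Shifts and turns lie within -1 to 1; 1 stands for 750 mm of shift or 45 degrees of turn. Its arguments: {"type":"object","properties":{"commands":{"type":"string"},"gripper":{"type":"number"},"force":{"type":"number"}},"required":["commands"]}

```bash
mkdir -p pics
cat > h.py <<'E'
from cell import *
import numpy as np, cv2
from scipy.spatial.transform import Rotation as R
def world(cam,depth,u,v,w=1):
    m=camera_model(cam); K=np.array(m["mtx"])
    d=depth[v-w:v+w+1,u-w:u+w+1]; d=np.median(d[d>0])
    p=np.linalg.inv(K)@[u,v,1]*d
    return np.array(m["rotation"])@p+np.array(m["xyz"])
def save(n,p): cv2.imwrite("pics/"+n+".png",p[:,:,::-1])
E
python3 - <<'E'
from h import *
for n in("top","scene"):
    p,d=snapshot(n); save(n+"0",p); np.save(n+"0d",d); np.save(n+"0p",p)
    print(camera_model(n))
print(camera_model("wrist")); o=get_obs(); print(o)
E
```

```text
{'mtx': array([[516.99042012,   0.        , 315.79811787],
       [  0.        , 516.99042012, 249.20232897],
       [  0.        ,   0.        ,   1.        ]]), 'xyz': array([0.2576564 , 0.02668863, 1.25421226]), 'rotation': array([-2.95117628, -0.02311238, -1.54632939])}
{'mtx': array([[493.25156189,   0.        , 315.68242373],
       [  0.        , 493.25156189, 240.0619947 ],
       [  0.        ,   0.        ,   1.        ]]), 'xyz': array([0.9698138 , 0.7371874 , 0.90998886]), 'rotation': array([-2.31509963,  0.00492818,  2.55481143])}
{'mtx': array([[371.64829954,   0.        , 318.25062643],
       [  0.        , 371.64829954, 236.44812076],
       [  0.        ,   0.        ,   1.        ]]), 'tool_from_camera': array([[-6.17132755e-04, -9.61043507e-01, -2.76396447e-01,
         7.01644263e-02],
       [ 9.99999787e-01, -5.34072722e-04, -3.75784503e-04,
         1.06131547e-03],
       [ 2.13529454e-04, -2.76396620e-01,  9.61043632e-01,
        -1.42617940e-01],
       [ 0.00000000e+00,  0.00000000e+00,  0.00000000e+00,
         1.00000000e+00]])}
{'time': 0.1, 'joint_positions': array([ 1.15600044,  0.39911288,  0.04503168,  1.53777049, -0.01871205,
        1.20683538, -0.05069327]), 'joint_vel': array([-1.63330033e-04, -1.90926523e-03,  9.47923142e-04, -8.10636106e-04,
       -7.82926917e-05, -1.73748541e-03,  1.11383116e-04]), 'joint_torque': array([ 3.67313332e-03, -4.76260793e+01,  1.37037076e+00, -2.54949474e+01,
        1.20099672e-02,  4.99050133e-03, -1.24014676e-05]), 'tool_pos': array([ 0.20173019, -0.61731867,  0.23036321]), 'tcp_rot': array([-3.13989138e+00,  1.05892316e-04,  3.15914430e-01]), 'wrist_force': array([ 0.76345788,  0.05387744, -0.34852335]), 'wrist_torque': array([ 0.04473985, -0.0056793 , -0.02986792]), 'grip_force': 0.0, 'gripper_width': 0.08515967207389427}
```

View pics/top0.png

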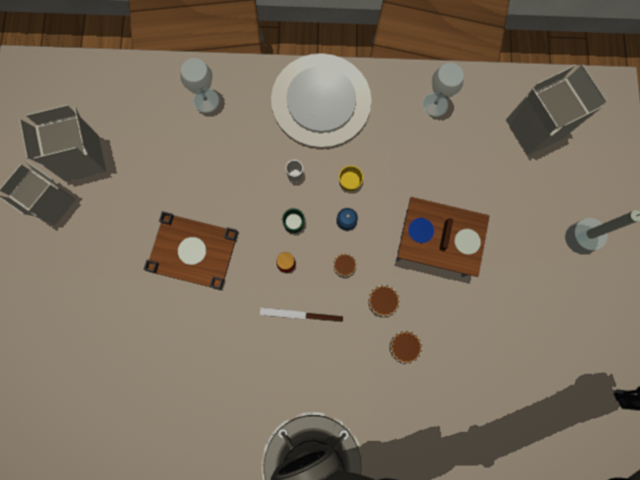

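View pics/scene0.png

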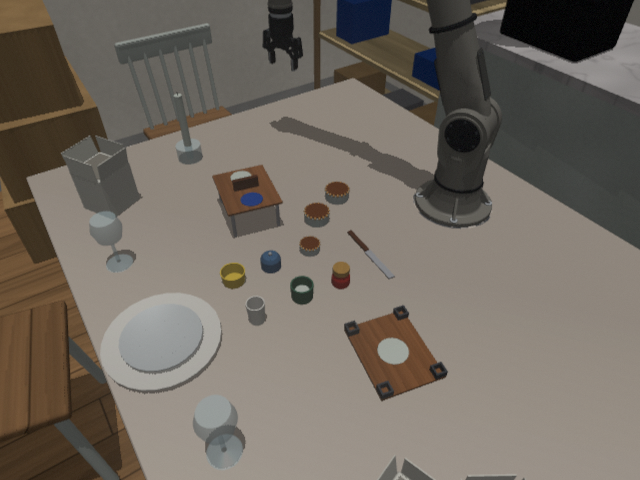

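The top view shows the base (192,251) with its sockets, the tier handle (446,235), blue spot (421,231) and white spot (467,241). The pot is at (350,179), beaker (294,170), jar (285,261), smallest tartlet (345,265), tealight (293,221) and cellar (347,219).

```bash
cat >> h.py <<'E'
def cloud(cam,depth):
    m=camera_model(cam); K=np.array(m["mtx"]); v,u=np.mgrid[:480,:640]
    P=np.stack([(u-K[0,2])/K[0,0],(v-K[1,2])/K[1,1],np.ones_like(u,float)],-1)*depth[...,None]
    return P@R.from_euler("xyz",m["rotation"]).as_matrix().T+np.array(m["xyz"])
E
python3 - <<'E'
from h import *
p=np.load("top0p.npy");d=np.load("top0d.npy");W=cloud("top",d)
print("table z",[W[v,u].round(4) for u,v in((320,220),(240,150),(120,330),(450,330))])
def top(name,u,v,z,r=22):
    S=W[v-r:v+r,u-r:u+r].reshape(-1,3); q=S[(abs(S[:,2]-z)<.007)]
    c,rad=cv2.minEnclosingCircle(q[:,:2].astype(np.float32)); print(name,np.round(c,4),round(rad,4),len(q),q.mean(0).round(4))
for a in(("pot",350,179,.035),("beaker",294,170,.06),("jar",285,261,.056),("tart",345,265,.025),("tart2",384,301,.025,24),("tealight",293,221,.045),("cellar",347,219,.045)): top(*a)
# tier tray / base as rotated rects
for n,(u,v),z,r in(("tier",(445,237),.089,60),("base",(192,251),.008,60)):
    S=W[v-r:v+r,u-r:u+r]; m=(abs(S[...,2]-z)<.006).astype(np.uint8)
    if n=="base":
        c=p[v-r:v+r,u-r:u+r].astype(int); m=((c[...,0]-c[...,2]>45)).astype(np.uint8)
    m=cv2.morphologyEx(m,cv2.MORPH_OPEN,np.ones((3,3)))
    l,lab,st,_=cv2.connectedComponentsWithStats(m); k=1+st[1:,4].argmax()
    print(n,cv2.minAreaRect(S[lab==k][:,:2].astype(np.float32)),S[lab==k][:,2].mean())
def ray(u,v,z):
    m=camera_model("top");K=np.array(m["mtx"]);r=R.from_euler("xyz",m["rotation"]).as_matrix()@np.linalg.inv(K)@[u,v,1]
    c=np.array(m["xyz"]);return (c+r*(z-c[2])/r[2]).round(4)
print("sockets",[ray(*q,.024)for q in((166,218),(231,234),(218,283),(151,267))],"mark",ray(192,251,.008))
print("blue",ray(421,231,.093),"white",ray(467,241,.093),"handle",ray(446,235,.126))
a=cv2.resize(p[120:330,100:320],None,fx=3.4,fy=2.8);
P=p[140:320,130:500];save("crop0",cv2.resize(P,(800,389),interpolation=cv2.INTER_CUBIC))
E
```

```text
table z [array([ 0.5749, -0.0051, -0.0009]), array([0.7503, 0.2029, 0.0062]), array([0.291 , 0.464 , 0.0014]), array([ 0.3111, -0.3257, -0.0023])]
pot [ 0.677  -0.0764] 0.0318 122 [ 0.6789 -0.0771  0.0331]
beaker [0.6879 0.0631] 0.0225 82 [0.6884 0.0636 0.0584]
jar [0.461  0.0768] 0.0213 246 [0.4601 0.0768 0.0554]
tart [ 0.4591 -0.065 ] 0.0283 410 [ 0.4586 -0.0649  0.0258]
tart2 [ 0.3748 -0.1591] 0.0376 161 [ 0.3733 -0.1577  0.0302]
tealight [0.5636 0.0621] 0.0282 125 [0.564  0.0627 0.0439]
cellar [ 0.5756 -0.0689] 0.0222 167 [ 0.5746 -0.0694  0.0413]
tier ((0.5225491523742676, -0.28927111625671387), (0.18991246819496155, 0.1518297642469406), 77.75192260742188) 0.09184943753433554
base ((0.4324803650379181, 0.19404566287994385), (0.4525790512561798, 0.17163722217082977), 64.51878356933594) 0.011483327533237551
sockets [array([0.5623, 0.3708, 0.024 ]), array([0.5271, 0.2109, 0.024 ]), array([0.4067, 0.2351, 0.024 ]), array([0.4408, 0.3968, 0.024 ])] mark [0.4854 0.3057 0.008 ]
blue [ 0.5321 -0.2371  0.093 ] white [ 0.5115 -0.3436  0.093 ] handle [ 0.5167 -0.286   0.126 ]
```

View pics/crop0.png

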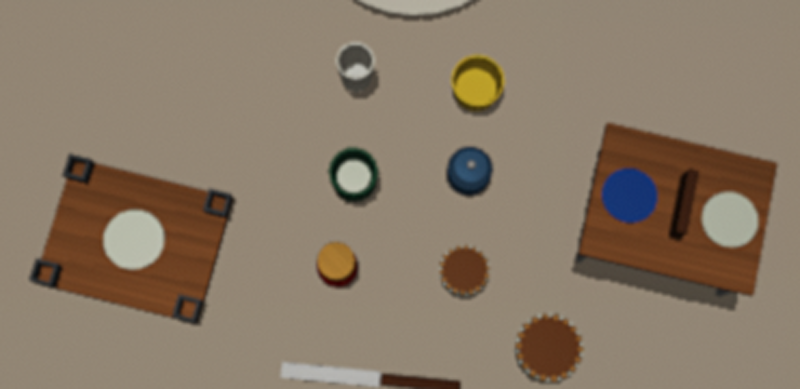

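The crop confirms the layout. The sockets put the base at about (0.484, 0.303), and the tier is at (0.5225, -0.289). Both are yawed about -12°. I'll go above the pot first.

Emit:
step_arm(commands="0.633 0.722 0 0 0 -0.674;0.633 0.722 0 0 0 -0.674;0.633 0.722 0 0 0 -0.674;0.633 0.722 0 0 0 -0.674;0.633 0.722 0 0 0 -0.674;0.633 0.722 0 0 0 -0.674;0.633 0.722 0 0 0 -0.674;0.633 0.722 0 0 0 -0.674;0.633 0.722 0 0 0 -0.674;0.633 0.722 0 0 0 -0.674", gripper=1, force=30)

```text
time: 0.93
tool_pos: [0.4742, -0.3063, 0.2311]
tcp_rot: [3.141, 0.001, -0.214]
wrist_force: [0.2, 0.1, -1.1]
gripper_width: 0.0856
grip_force: 0.0
```

Emit:
step_arm(commands="0.266 0.302 0 0 0 0;0.266 0.302 0 0 0 0;0.266 0.302 0 0 0 0;0.266 0.302 0 0 0 0;0.266 0.302 0 0 0 0;0.266 0.302 0 0 0 0;0.266 0.302 0 0 0 0;0.266 0.302 0 0 0 0;0.266 0.302 0 0 0 0;0.266 0.302 0 0 0 0")

```text
time: 1.77
tool_pos: [0.6726, -0.0815, 0.2304]
tcp_rot: [3.141, 0.002, -0.212]
wrist_force: [0.5, -1.6, 0.6]
gripper_width: 0.0853
grip_force: 0.0
```

```bash
cat >> h.py <<'E'
def wmodel():
    m=camera_model("wrist");K=np.array(m["mtx"]);T=np.array(m["tool_from_camera"]);o=get_obs()
    return K,T,R.from_euler("xyz",o["tcp_rot"]).as_matrix(),np.array(o["tool_pos"])
def wcloud(M,depth):
    K,T,Rt,t=M; v,u=np.mgrid[:480,:640].astype(float)
    x=(u-K[0,2])/K[0,0];y=(v-K[1,2])/K[1,1];th=np.hypot(x,y)+1e-9
    s=np.tan(th)/th; P=np.stack([x*s,y*s,np.ones_like(u)],-1)*depth[...,None]
    return (P@T[:3,:3].T+T[:3,3])@Rt.T+t
def wray(M,u,v,z):
    K,T,Rt,t=M; x=(u-K[0,2])/K[0,0];y=(v-K[1,2])/K[1,1];th=np.hypot(x,y)+1e-9
    r=Rt@T[:3,:3]@np.array([x*np.sin(th)/th,y*np.sin(th)/th,np.cos(th)]);c=Rt@T[:3,3]+t
    return (c+r*(z-c[2])/r[2]).round(4)
def wlook(n):
    M=wmodel();p,d=snapshot("wrist");save(n,p);np.save("p_"+n,p);return M,p,d,wcloud(M,d)
def wtop(W,xy,z,r=.04,tol=.006):
    q=W[(abs(W[...,2]-z)<tol)&(np.hypot(W[...,0]-xy[0],W[...,1]-xy[1])<r)]
    c,rad=cv2.minEnclosingCircle(q[:,:2].astype(np.float32));return np.round(c,4),round(rad,4),len(q)
E
python3 - <<'E'
from h import *
print(get_obs()["tool_pos"],get_obs()["tcp_rot"],get_obs()["joint_positions"].round(2))
M,p,d,W=wlook("w1")
for n,xy,z in(("pot",(.677,-.0764),.034),("beaker",(.688,.063),.06),("cellar",(.5756,-.069),.042),("tealight",(.5636,.062),.044),("tart",(.459,-.065),.025),("jar",(.461,.0768),.055)):print(n,wtop(W,xy,z))
E
```

```text
[ 0.67263812 -0.0814852   0.23040262] [ 3.14056455e+00  1.77727983e-03 -2.12133148e-01] [ 0.19  0.45 -0.18  1.46  0.09  1.24 -1.79]
pot (array([ 0.6812, -0.0788]), 0.0313, 827)
beaker (array([0.6917, 0.0611]), 0.0223, 567)
cellar (array([ 0.5789, -0.071 ]), 0.0223, 1241)
tealight (array([0.5658, 0.056 ]), 0.0278, 352)
tart (array([ 0.4631, -0.0668]), 0.0288, 1387)
jar (array([0.4778, 0.0661]), 0.0127, 138)
```

View pics/w1.png

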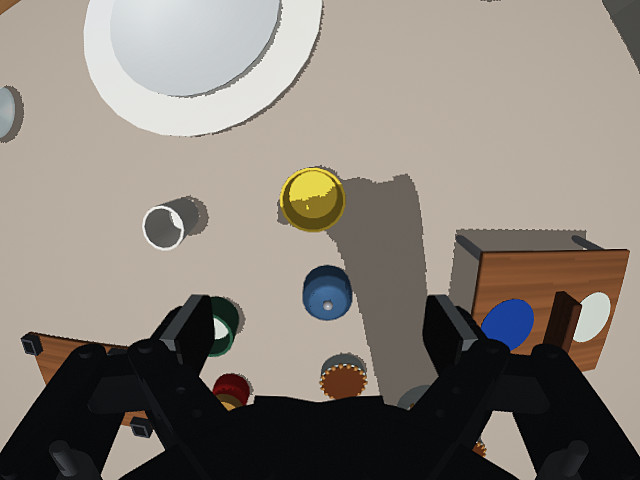

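The wrist view shows the pot at (312,199), the beaker at (164,228) and the cellar at (327,293), with clear room for the fingers on either side of the pot. I'm descending on the pot.

Emit:
step_arm(commands="0.011 0.003 -0.04 0 0 0;0.011 0.003 -0.09 0 0 0;0.011 0.003 -0.14 0 0 0;0.011 0.003 -0.19 0 0 0;0.011 0.003 -0.23 0 0 0;0.011 0.003 -0.26 0 0 0;0.011 0.003 -0.28 0 0 0;0.011 0.003 -0.295 0 0 0;0.011 0.003 -0.302 0 0 0;0.011 0.003 -0.302 0 0 0")

```text
time: 2.65
tool_pos: [0.6809, -0.0804, 0.0046]
tcp_rot: [3.141, 0.001, -0.215]
wrist_force: [0.1, -0.5, 0.2]
gripper_width: 0.0852
grip_force: 0.0
```

Emit:
step_arm(commands="0 0 0 0 0 0;0 0 0 0 0 0;0 0 0 0 0 0;0 0 0 0 0 0;0 0 0 0 0 0;0 0 0 0 0 0;0 0 0 0 0 0;0 0 0 0 0 0", gripper=-1, force=30)

```text
time: 3.32
tool_pos: [0.6828, -0.0796, 0.0073]
tcp_rot: [-3.141, -0.003, -0.214]
wrist_force: [-1.1, -0.6, 6.3]
gripper_width: 0.0602
grip_force: 32.0
```

Emit:
step_arm(commands="0 0 0.02 0 0 0;0 0 0.05 0 0 0;0 0 0.1 0 0 0;0 0 0.15 0 0 0;0 0 0.2 0 0 0;0 0 0.24 0 0 0;0 0 0.267 0 0 0;-0.03 0.04 0.267 0 0 0;-0.06 0.08 0.267 0 0 0;-0.09 0.12 0.267 0 0 0")

```text
time: 4.15
tool_pos: [0.6133, 0.0112, 0.2069]
tcp_rot: [-3.141, -0.002, -0.215]
wrist_force: [0.6, 1.5, -0.5]
gripper_width: 0.06
grip_force: 32.8
```

Emit:
step_arm(commands="-0.03 0.04 0 0 0 0;-0.06 0.08 0 0 0 0;-0.09 0.12 0 0 0 0;-0.12 0.16 0 0 0 0;-0.15 0.2 0 0 0 0;-0.18 0.24 0 0 0 0;-0.21 0.28 0 0 0 0;-0.235 0.32 0 0 0 0;-0.25 0.345 0 0 0 0;-0.261 0.359 0 0 0 0")

```text
time: 4.98
tool_pos: [0.4158, 0.2834, 0.2066]
tcp_rot: [-3.139, -0.001, -0.208]
wrist_force: [0.5, 0.0, -0.8]
gripper_width: 0.0601
grip_force: 32.8
```

Emit:
step_arm(commands="0 0 0 0 0 0;0 0 0 0 0 0;0 0 0 0 0 0")

```text
time: 5.23
tool_pos: [0.419, 0.2785, 0.2056]
tcp_rot: [3.141, -0.001, -0.215]
wrist_force: [-0.6, 0.1, -0.7]
gripper_width: 0.0606
grip_force: 32.8
```

Run:
```python
from h import *
o=get_obs();print(o["tool_pos"],o["tcp_rot"],o["gripper_width"],o["joint_positions"].round(2))
M,p,d,W=wlook("w2")
```

```text
[0.41898689 0.27847867 0.20556712] [ 3.14111899e+00 -1.30464225e-03 -2.15215017e-01] 0.06064310448097187 [-0.3   0.18 -0.42  1.9   0.08  1.08 -2.54]
```

View pics/w2.png

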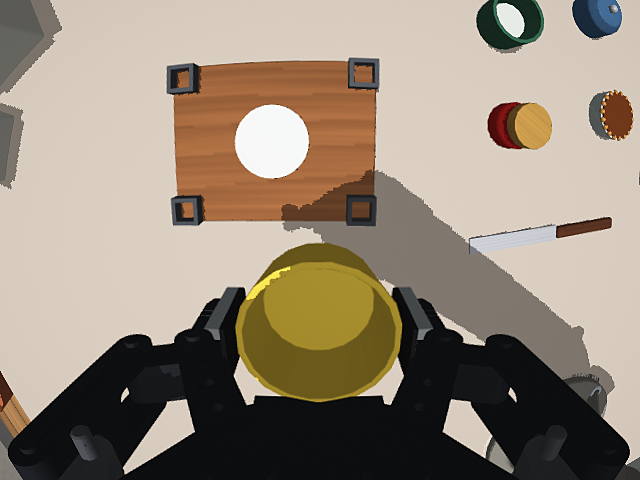

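The picture shows the base whole, with the mark at (272,141) and sockets at (183,79), (364,73), (361,210) and (187,210). The pot is held well.

Run:
```python
from h import *
M=wmodel(); p=np.load("p_w2.npy")
m=(p.min(2)>225).astype(np.uint8); n,l,s,c=cv2.connectedComponentsWithStats(m); k=1+s[1:,4].argmax(); print(c[k],s[k])
g=wray(M,*c[k],.008);print("mark",g)
S=np.array([wray(M,*q,.024) for q in((183,77),(364,72),(361,209),(187,209))]);print(S,S.mean(0))
a=S[0]-S[1];b=S[3]-S[2];print("yaw",[np.arctan2(-v[0],v[1]) for v in(a,b)],[np.arctan2(v[1],v[0]) for v in(S[0]-S[3],S[1]-S[2])])
# pot rim in hand
_,d=snapshot("wrist");W=wcloud(M,d);t=M[3]
y=(p[...,0]>90)&(p[...,2]<60)&(p[...,1]>75); yy=y&(np.arange(480)[:,None]>235); q=W[yy];q=q[(q[:,2]>.15)]
zt=np.percentile(q[:,2],97);q=q[q[:,2]>zt-.006];print("pot rim z",zt,cv2.minEnclosingCircle(q[:,:2].astype(np.float32)),"tool",t)
```

```text
[271.47545649 141.08513161] [ 235  105   74   73 4217]
mark [0.4899 0.3053 0.008 ]
[[0.5679 0.3683 0.024 ]
 [0.5322 0.2121 0.024 ]
 [0.4138 0.2393 0.024 ]
 [0.4492 0.3954 0.024 ]] [0.490775 0.303775 0.024   ]
yaw [np.float64(-0.22469378497063622), np.float64(-0.2230058435325195)] [np.float64(-0.22445952703180858), np.float64(-0.22581168154335537)]
pot rim z 0.2334837409256198 ((0.4380866289138794, 0.273202508687973), 0.05111837759613991) tool [0.41914788 0.2782022  0.20537307]
```

Emit:
step_arm(commands="0.03 0.01 0 0 0 0;0.06 0.02 0 0 0 0;0.08 0.03 0 0 0 0;0.095 0.035 -0.03 0 0 0;0.095 0.035 -0.07 0 0 0;0.095 0.035 -0.11 0 0 0;0.095 0.035 -0.15 0 0 0;0.095 0.035 -0.18 0 0 0;0.095 0.035 -0.205 0 0 0;0.095 0.035 -0.222 0 0 0")

```text
time: 6.17
tool_pos: [0.4892, 0.3038, 0.0362]
tcp_rot: [3.139, 0.002, -0.216]
wrist_force: [0.8, 0.7, -0.7]
gripper_width: 0.0605
grip_force: 32.8
```

Emit:
step_arm(commands="0 0 -0.01 0 0 0;0 0 -0.018 0 0 0;0 0 -0.024 0 0 0;0 0 -0.028 0 0 0;0 0 -0.03 0 0 0;0 0 -0.03 0 0 0;0 0 -0.03 0 0 0;0 0 -0.03 0 0 0")

```text
time: 6.83
tool_pos: [0.4896, 0.3063, 0.0167]
tcp_rot: [-3.141, -0.001, -0.213]
wrist_force: [-0.3, -1.1, -0.2]
gripper_width: 0.0601
grip_force: 32.8
```

Emit:
step_arm(commands="0 0 -0.002 0 0 0;0 0 -0.002 0 0 0;0 0 -0.002 0 0 0;0 0 -0.002 0 0 0")

```text
time: 7.17
tool_pos: [0.4898, 0.3064, 0.0153]
tcp_rot: [-3.141, -0.001, -0.213]
wrist_force: [-0.8, 0.4, 5.6]
gripper_width: 0.0602
grip_force: 33.1
```

Emit:
step_arm(commands="0 0 0 0 0 0;0 0 0 0 0 0;0 0 0 0 0 0;0 0 0 0 0 0;0 0 0 0 0 0;0 0 0 0 0 0;0 0 0 0 0 0;0 0 0 0 0 0", gripper=1)

```text
time: 7.83
tool_pos: [0.4893, 0.306, 0.0146]
tcp_rot: [3.141, 0.0, -0.214]
wrist_force: [0.3, 0.2, 0.0]
gripper_width: 0.0856
grip_force: 0.0
```

Emit:
step_arm(commands="0 0 0.02 0 0 0;0 0 0.05 0 0 0;0 0 0.1 0 0 0;0 0 0.15 0 0 0;0 0 0.2 0 0 0;0 0 0.25 0 0 0;0 0 0.29 0 0 0;0.03 -0.037 0.29 0 0 0;0.06 -0.074 0.29 0 0 0;0.1 -0.12 0.29 0 0 0")

```text
time: 8.67
tool_pos: [0.5615, 0.22, 0.2335]
tcp_rot: [-3.14, -0.001, -0.209]
wrist_force: [0.8, 0.1, 0.6]
gripper_width: 0.0854
grip_force: 0.0
```

Emit:
step_arm(commands="0.04 -0.04 0 0 0 0;0.08 -0.08 0 0 0 0;0.11 -0.12 0 0 0 0;0.14 -0.16 0 0 0 0;0.155 -0.19 0 0 0 0;0.155 -0.207 0 0 0 0;0.155 -0.207 0 0 0 0;0.155 -0.207 0 0 0 0;0.155 -0.207 0 0 0 0")

```text
time: 9.42
tool_pos: [0.6768, 0.067, 0.2323]
tcp_rot: [-3.14, 0.001, -0.21]
wrist_force: [0.3, 0.7, -0.0]
gripper_width: 0.0853
grip_force: 0.0
```

Run:
```python
from h import *
o=get_obs();print(o["tool_pos"],o["tcp_rot"],o["gripper_width"])
M,p,d,W=wlook("w3")
for xy in((.6917,.0611),):print("beaker",[wtop(W,xy,z) for z in (.058,.06)])
```

```text
[0.67683131 0.06702044 0.23233   ] [-3.13979049e+00  8.80791243e-04 -2.10008204e-01] 0.0852649809359842
beaker [(array([0.6917, 0.0613]), 0.0221, 628), (array([0.6917, 0.0613]), 0.0221, 586)]
```

View pics/w3.png

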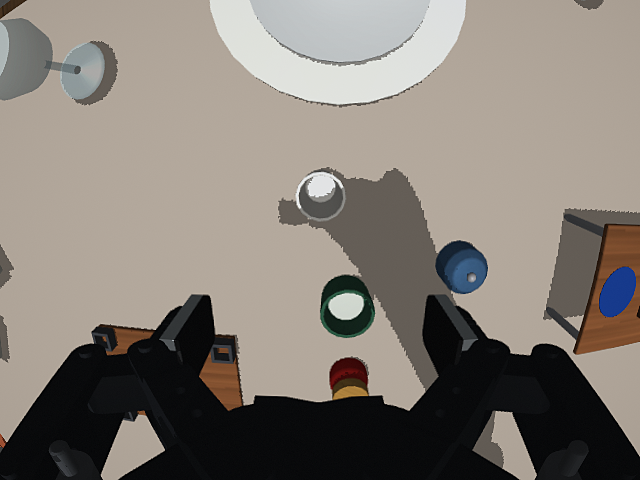

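The beaker rim is at (320,196) in the view, or world (0.6917, 0.0613). I'll grip it high so the fingers clear the pot's rim later.

Emit:
step_arm(commands="0.02 -0.008 -0.04 0 0 0;0.02 -0.008 -0.09 0 0 0;0.02 -0.008 -0.14 0 0 0;0.02 -0.008 -0.18 0 0 0;0.02 -0.008 -0.215 0 0 0;0.02 -0.008 -0.24 0 0 0;0.02 -0.008 -0.255 0 0 0;0.02 -0.008 -0.263 0 0 0;0.02 -0.008 -0.264 0 0 0;0.02 -0.008 -0.264 0 0 0")

```text
time: 10.3
tool_pos: [0.6935, 0.0588, 0.0352]
tcp_rot: [-3.141, -0.001, -0.213]
wrist_force: [-0.1, 0.9, 0.4]
gripper_width: 0.0854
grip_force: 0.0
```

Emit:
step_arm(commands="0 0 0 0 0 0;0 0 0 0 0 0;0 0 0 0 0 0;0 0 0 0 0 0;0 0 0 0 0 0;0 0 0 0 0 0;0 0 0 0 0 0;0 0 0 0 0 0;0 0 0 0 0 0;0 0 0 0 0 0", gripper=-1, force=35)

```text
time: 11.13
tool_pos: [0.6938, 0.0583, 0.0353]
tcp_rot: [-3.141, -0.002, -0.213]
wrist_force: [-0.1, 0.5, 5.8]
gripper_width: 0.0422
grip_force: 35.2
```

Emit:
step_arm(commands="0 0 0.02 0 0 0;0 0 0.05 0 0 0;0 0 0.1 0 0 0;0 0 0.15 0 0 0;0 0 0.2 0 0 0;0 0 0.23 0 0 0;0 0 0.25 0 0 0;-0.03 0.03 0.25 0 0 0;-0.07 0.07 0.25 0 0 0;-0.11 0.11 0.25 0 0 0")

```text
time: 11.97
tool_pos: [0.6106, 0.1386, 0.222]
tcp_rot: [3.141, -0.0, -0.217]
wrist_force: [-0.2, 1.2, -1.1]
gripper_width: 0.0424
grip_force: 35.8
```

Emit:
step_arm(commands="-0.04 0.035 0 0 0 0;-0.08 0.07 0 0 0 0;-0.12 0.1 0 0 0 0;-0.16 0.13 0 0 0 0;-0.2 0.16 0 0 0 0;-0.225 0.185 0 0 0 0;-0.24 0.2 0 0 0 0;-0.24 0.2 0 0 0 0;-0.24 0.2 0 0 0 0;-0.24 0.2 0 0 0 0")

```text
time: 12.8
tool_pos: [0.4324, 0.2878, 0.2217]
tcp_rot: [3.141, -0.001, -0.215]
wrist_force: [-0.1, -0.3, -0.7]
gripper_width: 0.0419
grip_force: 35.8
```

Run:
```python
from h import *
o=get_obs();print(o["tool_pos"],o["tcp_rot"],o["gripper_width"])
M,p,d,W=wlook("w4")
print("pot",[wtop(W,(.49,.304),z,.05,t) for z,t in ((.041,.005),(.043,.004))])
t=M[3];print("beaker held",[wtop(W,t[:2],t[2]+z,.04,.004) for z in(.020,.024,.028)])
```

```text
[0.43242292 0.28781825 0.2216854 ] [ 3.14050644e+00 -7.86974790e-04 -2.15270690e-01] 0.04194724626841764
pot [(array([0.488 , 0.3058]), 0.0312, 988), (array([0.488 , 0.3058]), 0.0312, 870)]
beaker held [(array([0.4391, 0.2853]), 0.0348, 3091), (array([0.4391, 0.2855]), 0.0349, 4482), (array([0.439 , 0.2854]), 0.035, 3299)]
```

View pics/w4.png

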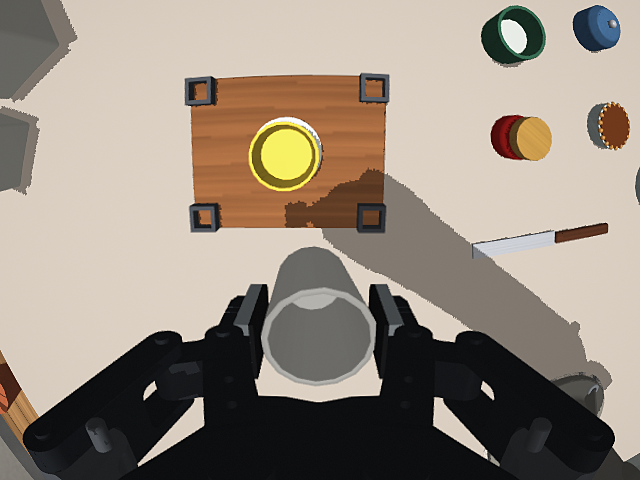

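The pot stands on the mark at apparent (0.488, 0.306), and the beaker hangs straight in the grip. I'm lowering it in.

Emit:
step_arm(commands="0.04 0.012 0 0 0 0;0.065 0.02 0 0 0 0;0.077 0.024 0 0 0 0;0.077 0.024 0 0 0 0;0.077 0.024 -0.04 0 0 0;0.077 0.024 -0.08 0 0 0;0.077 0.024 -0.12 0 0 0;0.077 0.024 -0.15 0 0 0;0.077 0.024 -0.175 0 0 0;0.077 0.024 -0.195 0 0 0")

```text
time: 13.68
tool_pos: [0.4875, 0.3057, 0.0734]
tcp_rot: [3.139, 0.003, -0.214]
wrist_force: [-0.0, 0.2, -0.5]
gripper_width: 0.0424
grip_force: 35.8
```

Emit:
step_arm(commands="0 0 -0.01 0 0 0;0 0 -0.02 0 0 0;0 0 -0.027 0 0 0;0 0 -0.033 0 0 0;0 0 -0.036 0 0 0;0 0 -0.036 0 0 0;0 0 -0.036 0 0 0")

```text
time: 14.27
tool_pos: [0.4895, 0.3075, 0.0488]
tcp_rot: [-3.141, -0.001, -0.214]
wrist_force: [-0.1, 0.2, -1.1]
gripper_width: 0.042
grip_force: 35.8
```

Emit:
step_arm(commands="0 0 -0.002 0 0 0;0 0 -0.002 0 0 0;0 0 -0.002 0 0 0")

```text
time: 14.52
tool_pos: [0.4897, 0.3077, 0.0474]
tcp_rot: [-3.141, -0.001, -0.213]
wrist_force: [0.1, 0.3, 1.5]
gripper_width: 0.0421
grip_force: 35.9
```

Emit:
step_arm(commands="0 0 0 0 0 0;0 0 0 0 0 0;0 0 0 0 0 0;0 0 0 0 0 0;0 0 0 0 0 0;0 0 0 0 0 0;0 0 0 0 0 0;0 0 0 0 0 0", gripper=1)

```text
time: 15.18
tool_pos: [0.4892, 0.3072, 0.0468]
tcp_rot: [3.141, 0.0, -0.214]
wrist_force: [0.7, 0.6, -0.1]
gripper_width: 0.0854
grip_force: 0.0
```

Emit:
step_arm(commands="0 0 0.02 0 0 0;0 0 0.05 0 0 0;0 0 0.1 0 0 0;0 0 0.15 0 0 0;0 0 0.2 0 0 0;0 0 0.25 0 0 0;0 0 0.29 0 0 0;0 -0.04 0.31 0 0 0;0 -0.09 0.31 0 0 0;0 -0.14 0.31 0 0 0")

```text
time: 16.02
tool_pos: [0.4895, 0.2024, 0.281]
tcp_rot: [-3.14, -0.003, -0.211]
wrist_force: [0.7, -1.4, -0.6]
gripper_width: 0.0855
grip_force: 0.0
```

Emit:
step_arm(commands="0 -0.05 0 0 0 0;0 -0.1 0 0 0 0;0 -0.15 0 0 0 0;0 -0.2 0 0 0 0;0 -0.25 0 0 0 0;0 -0.3 0 0 0 0;0 -0.35 0 0 0 0;0 -0.4 0 0 0 0;0 -0.45 0 0 0 0;0 -0.5 0 0 0 0")

```text
time: 16.85
tool_pos: [0.4888, -0.1744, 0.2796]
tcp_rot: [3.141, -0.0, -0.213]
wrist_force: [1.2, 0.0, 0.8]
gripper_width: 0.0854
grip_force: 0.0
```

Emit:
step_arm(commands="0 -0.05 0 0 0 0;0 -0.1 0 0 0 0;0 -0.13 0 0 0 0;0 -0.15 0 0 0 0;0 -0.16 0 0 0 0;0 -0.16 0 0 0 0;0 -0.16 0 0 0 0;0 -0.16 0 0 0 0")

```text
time: 17.52
tool_pos: [0.4897, -0.2908, 0.2793]
tcp_rot: [-3.141, 0.0, -0.211]
wrist_force: [-0.7, 0.7, -0.5]
gripper_width: 0.0851
grip_force: 0.0
```

Run:
```python
from h import *
o=get_obs();print(o["tool_pos"],o["tcp_rot"],o["gripper_width"])
M,p,d,W=wlook("w5")
m=((abs(W[...,2]-.092)<.008)&(np.hypot(W[...,0]-.527,W[...,1]+.291)<.14)).astype(np.uint8)
q=W[m>0][:,:2].astype(np.float32);print("tray",cv2.minAreaRect(q))
f=((abs(W[...,2]-.123)<.008)&(np.hypot(W[...,0]-.527,W[...,1]+.291)<.06))
print("fin",cv2.minAreaRect(W[f][:,:2].astype(np.float32)),f.sum(),W[f][:,2].max())
```

```text
[ 0.48969471 -0.29084675  0.27934836] [-3.14068807e+00  1.09331842e-04 -2.11008143e-01] 0.085116422597318
tray ((0.5245974063873291, -0.29124686121940613), (0.19113735854625702, 0.15071414411067963), 77.90308380126953)
fin ((0.5254966020584106, -0.2912123203277588), (0.012070268392562866, 0.06860046088695526), 77.82303619384766) 1293 0.1285311139855839
```

View pics/w5.png

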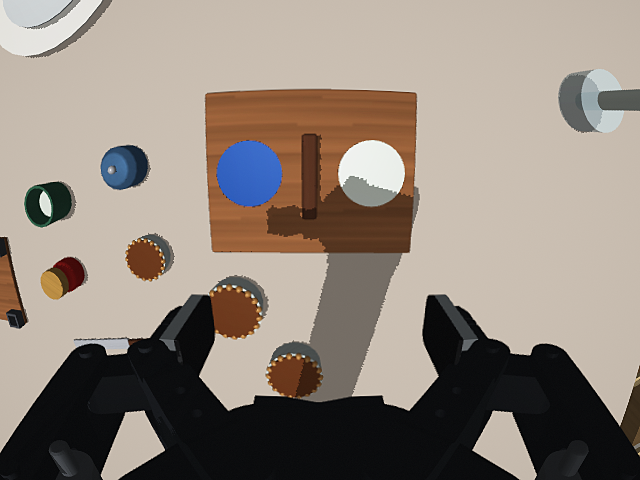

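The tier's fin is at (310,176) in the view, or world (0.5255, -0.2912) with yaw -0.2126, and the gripper is already aligned with it.

Emit:
step_arm(commands="0.03 0 -0.03 0 0 0;0.048 0 -0.07 0 0 0;0.048 0 -0.11 0 0 0;0.048 0 -0.15 0 0 0;0.048 0 -0.185 0 0 0;0.048 0 -0.21 0 0 0;0.048 0 -0.23 0 0 0;0.048 0 -0.242 0 0 0;0.048 0 -0.242 0 0 0;0.048 0 -0.242 0 0 0")

```text
time: 18.4
tool_pos: [0.5256, -0.2921, 0.0982]
tcp_rot: [-3.141, -0.0, -0.212]
wrist_force: [-0.5, 0.4, 0.7]
gripper_width: 0.0851
grip_force: 0.0
```

Emit:
step_arm(commands="0 0 0 0 0 0;0 0 0 0 0 0;0 0 0 0 0 0;0 0 0 0 0 0;0 0 0 0 0 0;0 0 0 0 0 0;0 0 0 0 0 0;0 0 0 0 0 0;0 0 0 0 0 0;0 0 0 0 0 0", gripper=-1, force=80)

```text
time: 19.23
tool_pos: [0.5255, -0.2924, 0.0984]
tcp_rot: [-3.141, -0.0, -0.213]
wrist_force: [-0.7, 2.2, 4.9]
gripper_width: 0.0105
grip_force: 79.0
```

Emit:
step_arm(commands="0 0 0 0 0 0;0 0 0 0 0 0;0 0 0.005 0 0 0;0 0 0.015 0 0 0;0 0 0.03 0 0 0;0 0 0.05 0 0 0;0 0 0.07 0 0 0;0 0 0.09 0 0 0;0 0 0.1 0 0 0;0 0 0.1 0 0 0")

```text
time: 20.07
tool_pos: [0.5263, -0.2936, 0.1752]
tcp_rot: [3.14, -0.004, -0.214]
wrist_force: [-0.2, -0.2, -4.8]
gripper_width: 0.0103
grip_force: 77.9
```

The tier is held; 4.8 N matches its weight. I'll carry it high to above the base.

Emit:
step_arm(commands="0 0.005 0.03 0 0 0;0 0.02 0.06 0 0 0;-0.005 0.05 0.085 0 0 0;-0.01 0.085 0.1 0 0 0;-0.015 0.125 0.1 0 0 0;-0.02 0.165 0.1 0 0 0;-0.02 0.205 0.1 0 0 0;-0.02 0.245 0.1 0 0 0;-0.02 0.285 0.1 0 0 0;-0.02 0.325 0.1 0 0 0")

```text
time: 20.9
tool_pos: [0.5092, -0.0478, 0.2469]
tcp_rot: [3.141, 0.002, -0.214]
wrist_force: [0.5, -0.3, -4.8]
gripper_width: 0.0106
grip_force: 78.8
```

Emit:
step_arm(commands="-0.005 0.04 0 0 0 0;-0.01 0.08 0 0 0 0;-0.015 0.12 0 0 0 0;-0.02 0.16 0 0 0 0;-0.025 0.2 0 0 0 0;-0.027 0.24 0 0 0 0;-0.027 0.28 0 0 0 0;-0.027 0.32 0 0 0 0;-0.027 0.355 0 0 0 0;-0.027 0.39 0 0 0 0")

```text
time: 21.73
tool_pos: [0.4891, 0.2445, 0.2468]
tcp_rot: [3.14, 0.001, -0.213]
wrist_force: [0.5, -0.1, -3.8]
gripper_width: 0.0108
grip_force: 78.7
```

Emit:
step_arm(commands="0 0.03 0 0 0 -0.014;0 0.052 0 0 0 -0.014;0 0.07 0 0 0 -0.014;0 0.08 0 0 0 -0.014;0 0.081 0 0 0 -0.014;0 0.081 0 0 0 -0.014;0 0.081 0 0 0 -0.014;0 0.081 0 0 0 -0.014;0 0.081 0 0 0 -0.014;0 0.081 0 0 0 -0.014")

```text
time: 22.57
tool_pos: [0.4902, 0.3034, 0.248]
tcp_rot: [3.141, -0.0, -0.226]
wrist_force: [-0.1, 0.7, -4.3]
gripper_width: 0.0101
grip_force: 78.7
```

Emit:
step_arm(commands="0 0 0 0 0 0;0 0 0 0 0 0;0 0 0 0 0 0;0 0 0 0 0 0")

```text
time: 22.9
tool_pos: [0.4899, 0.3043, 0.2479]
tcp_rot: [3.141, -0.0, -0.224]
wrist_force: [-0.3, -0.8, -4.3]
gripper_width: 0.0107
grip_force: 78.7
```

Emit:
step_arm(commands="0 0.001 -0.02 0 0 0;0 0.001 -0.05 0 0 0;0 0.001 -0.08 0 0 0;0 0.001 -0.11 0 0 0;0 0.001 -0.13 0 0 0;0 0.001 -0.142 0 0 0;0 0.001 -0.146 0 0 0;0 0.001 -0.146 0 0 0;0 0.001 -0.146 0 0 0;0 0.001 -0.146 0 0 0")

```text
time: 23.73
tool_pos: [0.4909, 0.3058, 0.1398]
tcp_rot: [-3.14, -0.002, -0.225]
wrist_force: [-0.4, 0.5, -4.1]
gripper_width: 0.0106
grip_force: 78.5
```

Run:
```python
from h import *
o=get_obs();print(o["tool_pos"],o["tcp_rot"])
p,d=snapshot("top");W=cloud("top",d);z=o["tool_pos"][2]-.0984+.093
m=(abs(W[...,2]-z)<.012)&(np.hypot(W[...,0]-.487,W[...,1]-.305)<.15);m=cv2.morphologyEx(m.astype(np.uint8),cv2.MORPH_OPEN,np.ones((3,3)))
print("tray top",cv2.minAreaRect(W[m>0][:,:2].astype(np.float32)))
M,q,dw,V=wlook("w6")
m=(abs(V[...,2]-z)<.006)&(np.hypot(V[...,0]-.49,V[...,1]-.305)<.14)
A=np.c_[V[m][:,:2],np.ones(m.sum())];print("tilt",np.linalg.lstsq(A,V[m][:,2],rcond=None)[0],m.sum())
s,d=snapshot("scene");c=s[290:420,320:470];save("s6",cv2.resize(c,(690,598),interpolation=cv2.INTER_CUBIC))
```

```text
[0.49088188 0.30576892 0.13979364] [-3.13965220e+00 -1.93931394e-03 -2.24526039e-01]
tray top ((0.5031008124351501, 0.308197557926178), (0.12210442125797272, 0.22850362956523895), 9.818806648254395)
tilt [-0.00351082  0.00269848  0.13546732] 79348
```

View pics/s6.png

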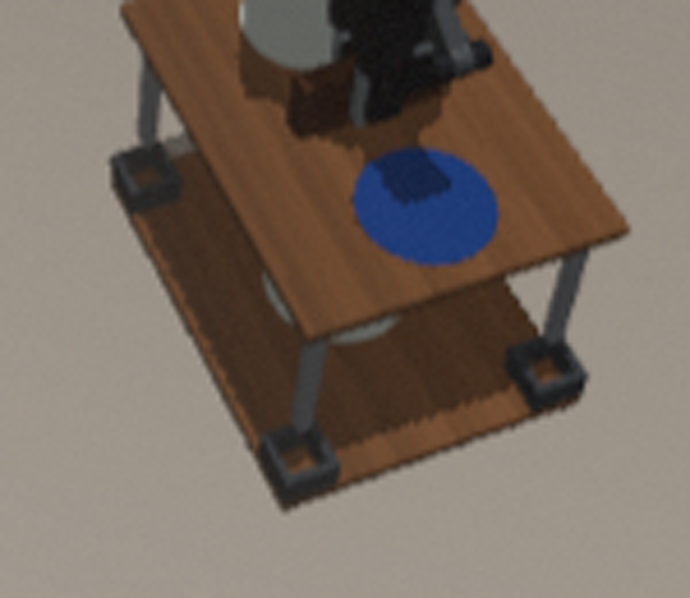

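View pics/w6.png

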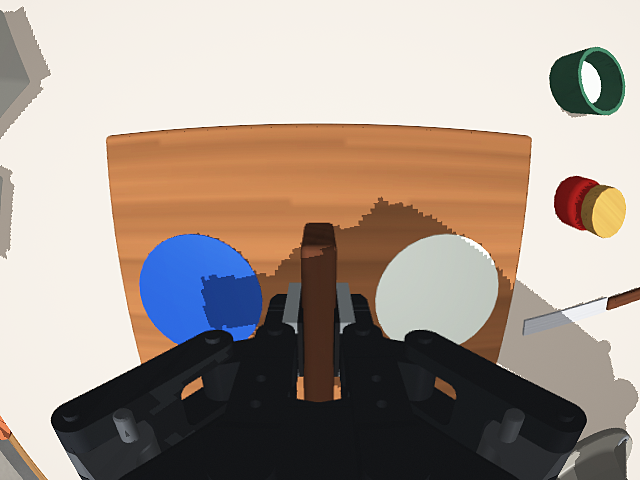

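The scene crop shows the legs right above their sockets, at (298,458), (546,370) and (145,178). The wrist view shows the tray level.

Emit:
step_arm(commands="0 0 -0.006 0 0 0;0 0 -0.012 0 0 0;0 0 -0.018 0 0 0;0 0 -0.024 0 0 0;0 0 -0.029 0 0 0;0 0 -0.033 0 0 0;0 0 -0.036 0 0 0;0 0 -0.038 0 0 0;0 0 -0.038 0 0 0")

```text
time: 24.63
tool_pos: [0.4898, 0.3049, 0.1095]
tcp_rot: [3.141, 0.0, -0.224]
wrist_force: [0.2, -0.1, -4.4]
gripper_width: 0.0107
grip_force: 78.8
```

Emit:
step_arm(commands="0 0 -0.002 0 0 0;0 0 -0.004 0 0 0;0 0 -0.0045 0 0 0;0 0 -0.0045 0 0 0;0 0 -0.0045 0 0 0")

```text
time: 25.05
tool_pos: [0.49, 0.3051, 0.1066]
tcp_rot: [-3.142, -0.0, -0.224]
wrist_force: [-0.9, -0.1, -4.4]
gripper_width: 0.0107
grip_force: 78.8
```

Emit:
step_arm(commands="0 0 0 0 0 0;0 0 0 0 0 0;0 0 0 0 0 0;0 0 0 0 0 0;0 0 0 0 0 0;0 0 0 0 0 0;0 0 0 0 0 0;0 0 0 0 0 0;0 0 0 0 0 0", gripper=1)

```text
time: 25.8
tool_pos: [0.4899, 0.305, 0.1065]
tcp_rot: [3.141, 0.0, -0.224]
wrist_force: [-0.9, 0.3, -0.3]
gripper_width: 0.0855
grip_force: 0.0
```

Emit:
step_arm(commands="0 0 0.01 0 0 0;0 0 0.03 0 0 0;0 0 0.06 0 0 0;0 0 0.1 0 0 0;0 0 0.14 0 0 0;0 0 0.17 0 0 0;0 0 0.18 0 0 0;-0.02 0 0.18 0 0 0;-0.05 0 0.18 0 0 0;-0.06 0 0.18 0 0 0")

```text
time: 26.63
tool_pos: [0.4421, 0.3053, 0.2412]
tcp_rot: [3.14, 0.002, -0.222]
wrist_force: [-0.8, -1.1, 0.5]
gripper_width: 0.0852
grip_force: 0.0
```

Emit:
step_arm(commands="0 -0.02 0 0 0 0.1;0 -0.05 0 0 0 0.25;0 -0.09 0 0 0 0.4;0 -0.13 0 0 0 0.55;0 -0.17 0 0 0 0.7;0 -0.21 0 0 0 0.85;0 -0.25 0 0 0 1;0 -0.29 0 0 0 1;0 -0.33 0 0 0 1;0 -0.37 0 0 0 1")

```text
time: 27.47
tool_pos: [0.4447, 0.0258, 0.2412]
tcp_rot: [3.141, 0.0, 0.561]
wrist_force: [0.1, 0.5, 0.3]
gripper_width: 0.0856
grip_force: 0.0
```

Run:
```python
from h import *
o=get_obs();print(o["tool_pos"],o["tcp_rot"],o["joint_positions"].round(2))
p,d=snapshot("top");W=cloud("top",d)
m=(abs(W[...,2]-.101)<.008)&(np.hypot(W[...,0]-.487,W[...,1]-.305)<.15);m=cv2.morphologyEx(m.astype(np.uint8),cv2.MORPH_OPEN,np.ones((3,3)))
print("tray top",cv2.minAreaRect(W[m>0][:,:2].astype(np.float32)),W[m>0][:,2].mean())
s,d=snapshot("scene");c=np.vstack([np.hstack([s[290:420,320:470]])]);save("s7",cv2.resize(c,(690,598),interpolation=cv2.INTER_CUBIC))
```

```text
[0.44470542 0.02579094 0.24123253] [3.14126431e+00 2.56415500e-04 5.61025417e-01] [ 0.08  0.03 -0.24  1.98  0.01  1.14 -1.17]
tray top ((0.48598748445510864, 0.30582019686698914), (0.1912808120250702, 0.1504240334033966), 77.10847473144531) 0.10066128168008635
```

View pics/s7.png

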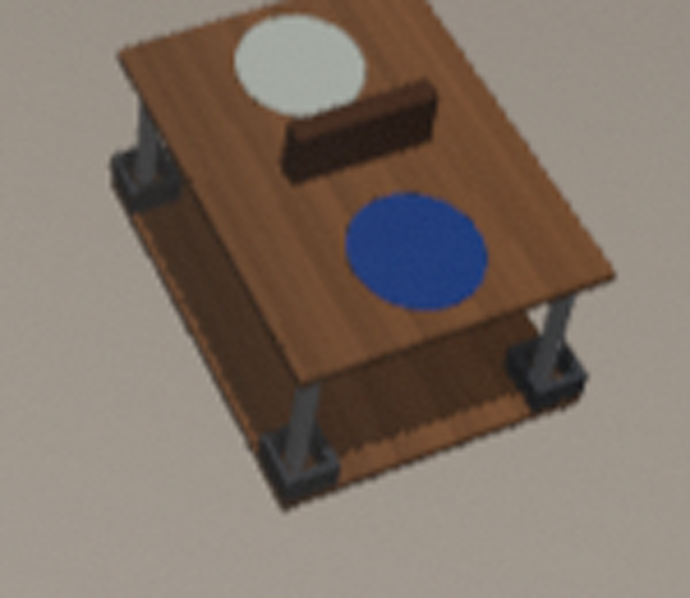

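The tier is seated with its legs in the sockets. Next I'll look from above the tartlet.

Emit:
step_arm(commands="0.024 -0.03 -0.01 0 0 0.15;0.024 -0.06 -0.03 0 0 0.3;0.024 -0.09 -0.04 0 0 0.45;0.024 -0.115 -0.04 0 0 0.6;0.024 -0.123 -0.04 0 0 0.75;0.024 -0.123 -0.04 0 0 0.9;0.024 -0.123 -0.04 0 0 1;0.024 -0.123 -0.04 0 0 1;0.024 -0.123 -0.04 0 0 1;0.024 -0.123 -0.04 0 0 1")

```text
time: 28.4
tool_pos: [0.463, -0.0643, 0.2113]
tcp_rot: [-3.141, -0.0, 1.345]
wrist_force: [0.4, -0.3, 0.4]
gripper_width: 0.0852
grip_force: 0.0
```

Run:
```python
from h import *
o=get_obs();print(o["tool_pos"],o["tcp_rot"])
M,p,d,W=wlook("w8")
print("tart",wtop(W,(.461,-.066),.025),wtop(W,(.461,-.066),.0265,.04,.004),"jar",wtop(W,(.464,.075),.056),"tealight",wtop(W,(.566,.058),.044))
```

```text
[ 0.46300373 -0.06426366  0.21131645] [-3.14144841e+00 -3.92866689e-05  1.34546740e+00]
tart (array([ 0.4626, -0.0665]), 0.0287, 2889) (array([ 0.4626, -0.0665]), 0.0287, 2881) jar (array([0.464, 0.075]), 0.0211, 2006) tealight (array([0.5669, 0.06  ]), 0.0282, 1082)
```

View pics/w8.png

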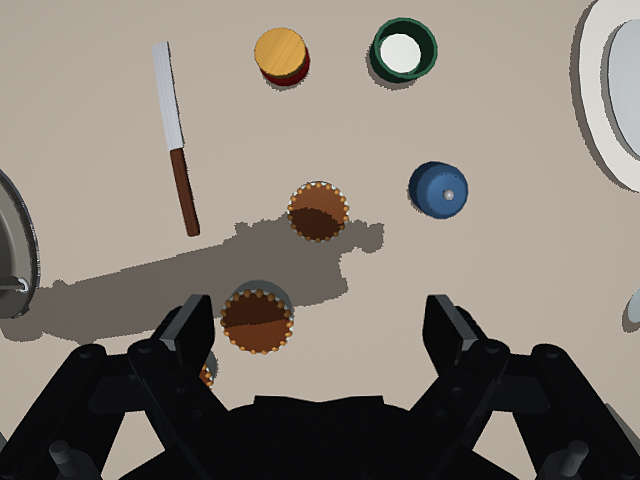

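The tartlet is at (319,211) in the view, or (0.4626, -0.0665). The jar is at (282,53), or (0.464, 0.075). I'm gripping the tartlet.

Emit:
step_arm(commands="0 -0.003 -0.04 0 0 0;0 -0.003 -0.09 0 0 0;0 -0.003 -0.14 0 0 0;0 -0.003 -0.18 0 0 0;0 -0.003 -0.215 0 0 0;0 -0.003 -0.24 0 0 0;0 -0.003 -0.26 0 0 0;0 -0.003 -0.272 0 0 0;0 -0.003 -0.274 0 0 0;0 -0.003 -0.274 0 0 0")

```text
time: 29.28
tool_pos: [0.463, -0.0668, 0.0059]
tcp_rot: [-3.141, 0.0, 1.346]
wrist_force: [0.3, 0.0, 0.5]
gripper_width: 0.0852
grip_force: 0.0
```

Emit:
step_arm(commands="0 0 0 0 0 0;0 0 0 0 0 0;0 0 0 0 0 0;0 0 0 0 0 0;0 0 0 0 0 0;0 0 0 0 0 0;0 0 0 0 0 0;0 0 0 0 0 0;0 0 0 0 0 0", gripper=-1, force=30)

```text
time: 30.03
tool_pos: [0.4637, -0.067, 0.0074]
tcp_rot: [3.14, -0.0, 1.346]
wrist_force: [-2.6, 0.9, 6.5]
gripper_width: 0.054
grip_force: 30.3
```

Emit:
step_arm(commands="0 0 0.01 0 0 0;0 0 0.03 0 0 0;0 0 0.07 0 0 0;0 0 0.12 0 0 0;0 0 0.17 0 0 0;0 0 0.22 0 0 0;0 0 0.27 0 0 0;0 0 0.3 0 0 0;0 0 0.31 0 0 0;0 0 0.31 0 0 0")

```text
time: 30.87
tool_pos: [0.4641, -0.0671, 0.2409]
tcp_rot: [3.136, -0.0, 1.346]
wrist_force: [0.6, -0.3, -1.2]
gripper_width: 0.0538
grip_force: 32.1
```

Emit:
step_arm(commands="0.01 0.02 0 0 0 0;0.02 0.06 0 0 0 0;0.03 0.1 0 0 0 0;0.04 0.14 0 0 0 0;0.048 0.18 0 0 0 0;0.048 0.22 0 0 0 0;0.048 0.26 0 0 0 0;0.048 0.3 0 0 0 0;0.048 0.32 0 0 0 0;0.048 0.33 0 0 0 0")

```text
time: 31.7
tool_pos: [0.4969, 0.1834, 0.2361]
tcp_rot: [-3.137, 0.001, 1.351]
wrist_force: [-0.3, 0.3, -1.2]
gripper_width: 0.054
grip_force: 32.1
```

Emit:
step_arm(commands="0 0 0 0 0 0;0 0 0 0 0 0;0 0 0 0 0 0;0 0 0 0 0 0")

```text
time: 32.03
tool_pos: [0.4991, 0.1785, 0.2381]
tcp_rot: [-3.141, 0.001, 1.343]
wrist_force: [0.6, 0.3, -0.9]
gripper_width: 0.054
grip_force: 32.1
```

Run:
```python
from h import *
o=get_obs();print(o["tool_pos"],o["tcp_rot"],o["gripper_width"])
M,p,d,W=wlook("w9"); q=p.astype(int)
b=(q[...,2]-q[...,0]>60)&(abs(W[...,2]-.101)<.012); w=(q.min(2)>130)&(q.max(2)-q.min(2)<35)&(abs(W[...,2]-.101)<.008)&(np.hypot(W[...,0]-.48,W[...,1]-.25)<.05)
for n,m in(("blue",b),("white",w)):
    m=cv2.morphologyEx(m.astype(np.uint8),cv2.MORPH_OPEN,np.ones((3,3)));v=W[m>0];print(n,cv2.minEnclosingCircle(v[:,:2].astype(np.float32)),v.mean(0),len(v))
m=(abs(W[...,2]-.101)<.006)&(np.hypot(W[...,0]-.49,W[...,1]-.305)<.14);m=cv2.morphologyEx(m.astype(np.uint8),cv2.MORPH_OPEN,np.ones((5,5)));print(cv2.minAreaRect(W[m>0][:,:2].astype(np.float32)))
```

```text
[0.49911766 0.17847044 0.23807171] [-3.14138353e+00  1.22796660e-03  1.34340287e+00] 0.05398278962086324
blue ((0.5010145902633667, 0.35584115982055664), 0.029895445331931114) [0.49820576 0.34510643 0.10163102] 2143
white ((0.4768916666507721, 0.2506730258464813), 0.030328772962093353) [0.47748383 0.25070465 0.10160719] 4887
((0.4860159456729889, 0.2879588007926941), (0.15797004103660583, 0.1506301313638687), 76.71094512939453)
```

View pics/w9.png

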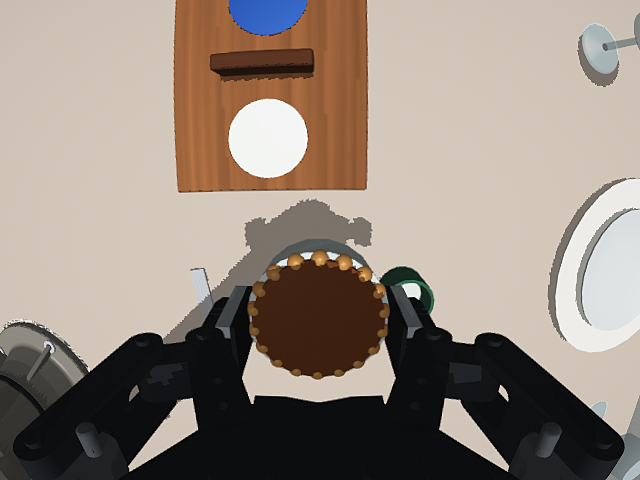

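The white spot is at (268,138) in the view, or (0.477, 0.2507), so the blue spot lies at about (0.5014, 0.358).

Emit:
step_arm(commands="0.004 0.03 0 0 0 0;0.004 0.07 0 0 0 0;0.004 0.11 0 0 0 0;0.004 0.15 0 0 0 0;0.004 0.19 0 0 0 0;0.004 0.22 0 0 0 0;0.004 0.235 0 0 0 0;0.004 0.239 0 0 0 0;0.004 0.239 -0.02 0 0 0;0.004 0.239 -0.05 0 0 0")

```text
time: 32.92
tool_pos: [0.5043, 0.359, 0.203]
tcp_rot: [3.137, -0.003, 1.344]
wrist_force: [0.3, 0.5, -0.9]
gripper_width: 0.0539
grip_force: 32.1
```

Emit:
step_arm(commands="0 0 -0.03 0 0 0;0 0 -0.06 0 0 0;0 0 -0.085 0 0 0;0 0 -0.1 0 0 0;0 0 -0.11 0 0 0;0 0 -0.116 0 0 0;0 0 -0.12 0 0 0;0 0 -0.12 0 0 0;0 0 -0.12 0 0 0")

```text
time: 33.67
tool_pos: [0.5025, 0.3601, 0.1119]
tcp_rot: [3.14, -0.001, 1.346]
wrist_force: [0.2, -0.4, -1.7]
gripper_width: 0.0537
grip_force: 32.1
```

Emit:
step_arm(commands="-0.001 -0.002 -0.002 0 0 0;-0.001 -0.002 -0.004 0 0 0;-0.001 -0.002 -0.0045 0 0 0;-0.001 -0.002 -0.0045 0 0 0")

```text
time: 34.0
tool_pos: [0.5015, 0.3584, 0.1085]
tcp_rot: [3.141, -0.0, 1.346]
wrist_force: [-0.3, -0.8, 4.1]
gripper_width: 0.0537
grip_force: 32.5
```

Emit:
step_arm(commands="0 0 0 0 0 0;0 0 0 0 0 0;0 0 0 0 0 0;0 0 0 0 0 0;0 0 0 0 0 0;0 0 0 0 0 0;0 0 0 0 0 0;0 0 0 0 0 0", gripper=1)

```text
time: 34.67
tool_pos: [0.5012, 0.3583, 0.1076]
tcp_rot: [3.142, -0.0, 1.346]
wrist_force: [-0.7, -0.2, -0.5]
gripper_width: 0.0855
grip_force: 0.0
```

Emit:
step_arm(commands="0 0 0.01 0 0 0;0 0 0.03 0 0 0;0 0 0.06 0 0 0;0 0 0.1 0 0 0;0 0 0.14 0 0 0;0 0 0.16 0 0 0;-0.01 -0.03 0.17 0 0 0;-0.02 -0.07 0.17 0 0 0;-0.03 -0.12 0.17 0 0 0;-0.04 -0.17 0.17 0 0 0")

```text
time: 35.5
tool_pos: [0.4707, 0.2302, 0.2359]
tcp_rot: [3.141, -0.001, 1.348]
wrist_force: [0.1, -0.9, 0.6]
gripper_width: 0.0854
grip_force: 0.0
```

Emit:
step_arm(commands="-0.01 -0.05 0 0 0 0;-0.012 -0.1 0 0 0 0;-0.012 -0.15 0 0 0 0;-0.012 -0.19 0 0 0 0;-0.012 -0.2 0 0 0 0;-0.012 -0.205 0 0 0 0;-0.012 -0.208 0 0 0 0;-0.012 -0.208 0 0 0 0;-0.012 -0.208 0 0 0 0")

```text
time: 36.25
tool_pos: [0.4622, 0.0765, 0.2353]
tcp_rot: [3.141, -0.001, 1.349]
wrist_force: [-0.3, 0.7, -0.0]
gripper_width: 0.0852
grip_force: 0.0
```

Run:
```python
from h import *
o=get_obs();print(o["tool_pos"],o["tcp_rot"],o["gripper_width"])
M,p,d,W=wlook("w10")
print("jar",wtop(W,(.464,.075),.056),wtop(W,(.464,.075),.053),"tealight",wtop(W,(.566,.058),.044))
p,d=snapshot("top");V=cloud("top",d);print("tart top",wtop(V,(.498,.358),.101+.0255),"jar",wtop(V,(.461,.077),.056))
```

```text
[0.46223336 0.07653015 0.2352718 ] [ 3.14143301e+00 -7.62869956e-04  1.34905495e+00] 0.08524839673807692
jar (array([0.4639, 0.0753]), 0.0212, 1662) (array([0.4638, 0.0755]), 0.0213, 1678) tealight (array([0.5671, 0.0597]), 0.0284, 863)
tart top (array([0.4986, 0.3594]), 0.0285, 491) jar (array([0., 0.]), 0.0, 0)
```

The jar is at (0.464, 0.0754). I'll narrow the opening to keep clear of the tealight and descend.

Emit:
step_arm(commands="0.002 -0.0015 0 0 0 0;0.002 -0.0015 -0.04 0 0 0;0.002 -0.0015 -0.08 0 0 0;0.002 -0.0015 -0.12 0 0 0;0.002 -0.0015 -0.16 0 0 0;0.002 -0.0015 -0.2 0 0 0;0.002 -0.0015 -0.235 0 0 0;0.002 -0.0015 -0.265 0 0 0;0.002 -0.0015 -0.285 0 0 0;0.002 -0.0015 -0.29 0 0 0", gripper=0.6)

```text
time: 37.18
tool_pos: [0.4617, 0.0738, 0.0151]
tcp_rot: [-3.137, 0.002, 1.347]
wrist_force: [0.4, 0.3, -0.2]
gripper_width: 0.0684
grip_force: 0.0
```

Emit:
step_arm(commands="0 0 0 0 0 0;0 0 0 0 0 0;0 0 0 0 0 0;0 0 0 0 0 0;0 0 0 0 0 0;0 0 0 0 0 0;0 0 0 0 0 0;0 0 0 0 0 0", gripper=-1, force=35)

```text
time: 37.85
tool_pos: [0.4645, 0.0738, 0.0185]
tcp_rot: [3.14, -0.001, 1.346]
wrist_force: [-0.4, 0.6, 5.9]
gripper_width: 0.0438
grip_force: 36.6
```

Emit:
step_arm(commands="0 0 0.01 0 0 0;0 0 0.03 0 0 0;0 0 0.07 0 0 0;0 0 0.12 0 0 0;0 0 0.17 0 0 0;0 0 0.22 0 0 0;0 0 0.26 0 0 0;0 0 0.28 0 0 0;0 0 0.28 0 0 0;0 0 0.28 0 0 0")

```text
time: 38.68
tool_pos: [0.4634, 0.0735, 0.2277]
tcp_rot: [3.141, 0.0, 1.346]
wrist_force: [0.2, -0.7, -2.9]
gripper_width: 0.0435
grip_force: 36.4
```

Emit:
step_arm(commands="0.005 0.03 0 0 0 0;0.01 0.07 0 0 0 0;0.015 0.11 0 0 0 0;0.018 0.15 0 0 0 0;0.018 0.185 0 0 0 0;0.018 0.21 0 0 0 0;0.018 0.228 0 0 0 0;0.018 0.234 0 0 0 0;0.018 0.234 -0.02 0 0 0;0.018 0.234 -0.05 0 0 0")

```text
time: 39.52
tool_pos: [0.4777, 0.2493, 0.1898]
tcp_rot: [3.14, -0.001, 1.347]
wrist_force: [0.5, 0.2, -1.6]
gripper_width: 0.0435
grip_force: 36.4
```

Emit:
step_arm(commands="0 0 -0.03 0 0 0;0 0 -0.055 0 0 0;0 0 -0.07 0 0 0;0 0 -0.08 0 0 0;0 0 -0.086 0 0 0;0 0 -0.09 0 0 0;0 0 -0.09 0 0 0;0 0 -0.09 0 0 0")

```text
time: 40.18
tool_pos: [0.4777, 0.2494, 0.1233]
tcp_rot: [3.14, -0.001, 1.346]
wrist_force: [0.3, -0.6, -1.3]
gripper_width: 0.0434
grip_force: 36.4
```

Emit:
step_arm(commands="0 0 -0.002 0 0 0;0 0 -0.004 0 0 0;0 0 -0.005 0 0 0;0 0 -0.005 0 0 0;0 0 -0.005 0 0 0")

```text
time: 40.6
tool_pos: [0.4775, 0.2493, 0.1195]
tcp_rot: [3.141, -0.0, 1.346]
wrist_force: [-0.8, -0.4, 2.6]
gripper_width: 0.0439
grip_force: 36.8
```

Emit:
step_arm(commands="0 0 0 0 0 0;0 0 0 0 0 0;0 0 0 0 0 0;0 0 0 0 0 0;0 0 0 0 0 0;0 0 0 0 0 0;0 0 0 0 0 0;0 0 0 0 0 0", gripper=1)

```text
time: 41.27
tool_pos: [0.4772, 0.2492, 0.1188]
tcp_rot: [3.141, -0.0, 1.346]
wrist_force: [-0.5, 1.0, -0.1]
gripper_width: 0.0852
grip_force: 0.0
```

Emit:
step_arm(commands="0 0 0.01 0 0 0;0 0 0.03 0 0 0;0 0 0.06 0 0 0;0 0 0.1 0 0 0;0 0 0.14 0 0 0;0 0 0.16 0 0 0;0 -0.03 0.17 0 0 0;0 -0.07 0.17 0 0 0;0 -0.12 0.17 0 0 0;0 -0.15 0.17 0 0 0")

```text
time: 42.1
tool_pos: [0.4773, 0.133, 0.2472]
tcp_rot: [3.14, 0.002, 1.344]
wrist_force: [-0.5, -0.2, -1.0]
gripper_width: 0.0854
grip_force: 0.0
```

Run:
```python
from h import *
o=get_obs();print(o["tool_pos"],o["gripper_width"],o["time"])
M,p,d,W=wlook("w11");print("jar",wtop(W,(.477,.25),.157),"white apparent .4769 .2507; tray z",np.median(W[(abs(W[...,2]-.101)<.01)][:,2]))
p,d=snapshot("top");V=cloud("top",d);print("tart",wtop(V,(.498,.358),.1265),"tealight",wtop(V,(.5636,.0621),.045),"cellar",wtop(V,(.5756,-.0689),.042))
s,d=snapshot("scene");save("s11",cv2.resize(s[200:440,270:510],(600,600),interpolation=cv2.INTER_CUBIC))
```

```text
[0.47729919 0.13295586 0.24715663] 0.08544175886233968 42.1
jar (array([0.4783, 0.2501]), 0.0212, 3277) white apparent .4769 .2507; tray z 0.10100175994712383
tart (array([0.498 , 0.3594]), 0.0285, 495) tealight (array([0.5636, 0.0618]), 0.028, 123) cellar (array([ 0.5741, -0.07  ]), 0.0234, 216)
```

View pics/s11.png

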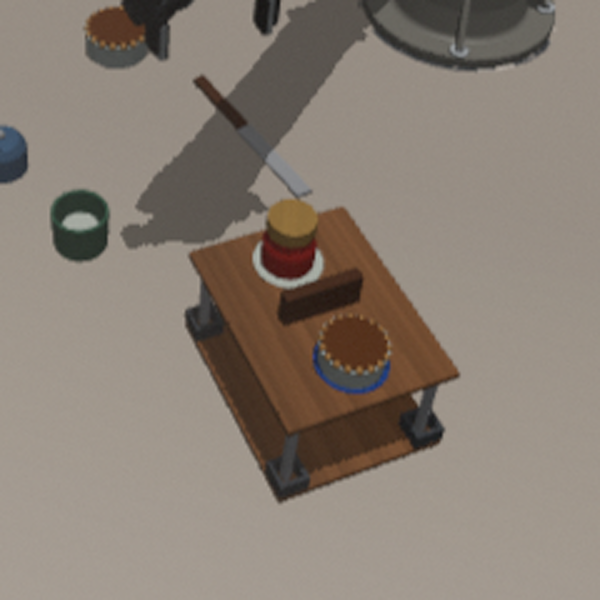

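The scene view shows the jar (290,240) centred on the white spot and the tartlet (352,352) on the blue one. The tier is seated and level, and the bystanders haven't moved. Handing in.

```bash
python3 -c "
from cell import *
print(hand_in())"
```

```text
the job is handed in; nothing more can be done
None
```

I built the dessert stand in the required order and handed it in at about 42 s of the 138 s allowed. `hand_in()` returned no verdict; my last check showed the tier seated, the tartlet and jar on their spots, and the tealight and salt cellar where they were.

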